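Turn the marking plate over and hang it on its pins

TASK

The metal marking plate leans on the wooden rest with its ribbed face outwards. Take it by its tab, turn it over, and hang it on the two pins of the grey marking stand, tab at the top and studded face outwards, so that it lies fully home and flat on its seats, then let go; the pin block may have been left clamped a little to either side, so find where the pins stand. Leave the cone of thread, the jar and the tin where they are.

Things in the scene. Friction and masses are not known exactly. Their poses are not given: they have to be found in the camera images.
- plate: Loose bare aluminium plate, 110 mm high (x), 150 mm wide (y), 8 mm thick (z), about 0.36 kg, origin at its middle (tab not counted). x points in the plate from the tab's edge to the foot edge, z out of the ribbed face (three 64 mm long ribs, 3 mm high). The other face (-z) has six round studs, 3 mm high. Starts leaning on the rest, ribbed face out and up, x pointing down the slope.
- plate_tab (a point): Place to grip, mid-thickness on the plate's grip tab at plate x = -72, y = 0 mm. The tab is 50 mm wide (y), 8 mm thick, stands out of the middle of the top edge and ends at plate x = -86. There is free room before and behind it both on the rest and on the stand, whose boards end at x = -46 mm.
- plate_hole (a point): Centre of the plate's upper hole, at plate x = -32, y = 0, z = 0. The plate has three 14.5 mm through holes: this one and two lower ones at plate x = 30, y = +48 and -48 mm. It fits the pins with either face out; one lower hole then stays empty.
- plate_studs (a point): Centre of the surface of the plate's studded face (plate x = 0, y = 0, z = -4 mm).
- bed: Fixed grey sloping board of the marking stand, 170 mm wide (y), 10 mm thick, from x = -46 to x = 60 mm. Origin on its front surface, 115 mm above the counter. x points down the slope (55 degrees below level), y across, z out of its face (up, and ahead to the robot's left). It carries the pin block. With the plate seated, its origin is at bed x of 0 to 1 mm, z = 14 mm.
- bed_block (a point): Middle of the pin block's side play, on the bed at bed x = 0, y = 0, z = 5 mm. The block is a slab 86 mm (x) by 125 mm (y), its front at bed z = 5. Its centre is at bed x = 0 and at an unknown bed y from -10 to +10 mm, where it is clamped (holds 30 N). This offset is not measured: see or feel it.
- bed_pin (a point): Where the upper pin would be with the block centred: bed x = -32, y = 0, z = 10 mm (its seat). Three 22 mm round seats end at bed z = 10: upper at block x = -32, y = 0; two lower at block x = 30, y = +48 and -48. The upper and the y = +48 seat bear 12 mm pins rising 20 mm above the seat, the last 5 mm tapered to 6 mm. The y = -48 seat has no pin.
- rest: Fixed wooden leaning rest, origin on the counter below the middle of its face; foot 130 mm (x) by 150 mm, shifted 20 mm to its -x. Its sloping board (150 mm wide, middle 115 mm above the origin) faces its +x and up and slopes 55 degrees from level. Two 12 mm wide rails touch the plate's back near its side edges, an 18 mm high ledge carries its foot edge; nothing else holds the plate.
- thread_cone: Bystander: white cone of thread, 64 mm wide, 100 mm high, origin under its centre.
- button_jar: Bystander: glass jar with a metal cap, 70 mm wide, 75 mm high, origin under its centre.
- clamp_tin: Bystander: flat metal tin, 64 x 94 x 36 mm, origin under its centre.

How it is judged (in metres and radians):
On the way:
1. the plate has been turned over, its studded face looking upwards (angle between plate's own z axis and vertical above 1.8 rad), for 0.2 s.
At the end, for the whole second after the job is handed in: The plate hangs at rest on both pins of the marking stand, tab at the top, studded face outwards: that face 18 mm (within 2.5 mm) in front of the bed, flat to 0.04 rad, straight to 0.06 rad, its centre within 4 mm of the bed's centre along the slope and within 14 mm across it (z of plate_studs in the frame of bed between 0.0155 and 0.0205 m and x of plate in the frame of bed between -0.004 and 0.004 m and y of plate in the frame of bed between -0.014 and 0.014 m and x of plate_tab in the frame of bed between -0.077 and -0.067 m and angle between the z axis of plate and the z axis of bed, either way round below 0.04 rad and angle between the x axis of plate and the x axis of bed, either way round below 0.06 rad and linear speed of plate below 0.01 m/s and angular speed of plate below 0.1 rad/s); the robot touches nothing.
It fails at once if a bystander (thread cone, jar or tin) is moved by more than 25 mm (distance of any of thread_cone, button_jar, clamp_tin from where it was at the start of the episode above 0.025 m).
It also fails if it takes over 64 s, if anything falls off the work surface, if the arm or the gripper's body presses on something with over 40 N, if the wrist force passes 120 N, or if a joint passes its speed limit or range.

ROBOT

A 6-joint arm with a two-finger parallel gripper is mounted at the origin on the work surface. World frame = base frame: x ahead of the robot, y to its left, z up, the work surface at z = 0. Lengths are in mm, angles in rad, forces in N, time in s.
With the tool pointing down it reaches from about 275 to 850 mm from the base axis. Payload 19 kg.
Tool frame: the origin (TCP) lies at the very end of the fingers, on their centre line; the grasp point (between the pads) lies tcp_to_grasp behind it (tcp_to_grasp is the distance from the TCP to the grasp point, in mm); z points along the fingers, y is the line along which they close (so a half turn about z gives the same grasp; the last joint's range is limited). The gripper opens to 85 mm and grips with 20 to 120 N. Pads are 22 mm wide; open, the fingers measure 114 mm over their backs; the gripper's body (76 mm by 85 mm) begins 54 mm behind the grasp point. The pads swing forward as they close: fully open they stand 13 mm farther back than shut.
Start: joints at [1.015, 0.15, 1.437, -0, 1.554, -0.134], TCP at [235.407, 524.57, 231.267] pointing down, gripper open.
Joint ranges: [-2.8, 2.8], [-0.68, 2.1], [0.12, 2.68], [-1.39, 4.53], [0.16, 2.79], [-2.81, 2.81]. Speed limits (rad/s): [1.89, 1.89, 2.22, 3.01, 3.01, 3.01].

INTERFACE

Orientations are given as a unit quaternion [x, y, z, w].
In Python, from workcell import reach, line_to, move_joints, command_gripper, wait, solve_ik, get_image, MotionError, finish_job, find_in, current_clock, current_joint_pos, current_joint_vel, current_effort, current_position, current_tool_rot, current_contact_force, current_wrist_torque, current_finger_gap, current_finger_force, tcp_to_grasp gives the robot as it stands. Calls block until the motion is done:
- reach(position, orientation): joint-space move of the TCP to a pose.
- line_to(position, orientation=None, speed=150): straight line of the TCP; orientation=None keeps the orientation; speed is the mean speed in mm/s.
- move_joints(angles): joint-space move.
- command_gripper(opening, force=None): finger opening in mm; force is the grip in N (None keeps the last); returns when the fingers have stopped.
- wait(seconds).
- solve_ik(position, orientation): joint angles nearest the present ones, or None.
- get_image(name): name is "scene" or "top" or "wrist"; returns a dict with "color" (480x640x3 uint8, blue, green, red), "z_map" (480x640 float32, mm along the optical axis (not along the pixel's ray), 0 where there is no reading), "fx", "fy", "cx", "cy" (pixels), "k1" (the pictures are not rectified: a ray, as slopes to the right and down, at radius r is drawn at 1 + k1 r^2 times it, then the intrinsics apply), "rvec" (rotation vector, rad) and "tvec" (3), from world to camera coordinates, as OpenCV has them; the wrist camera has in their place "T_tool_cam" (4x4, takes a point from camera to tool coordinates, whose origin is the TCP and whose axes are the flange's). Camera axes: x right, y down, z forward; pixel columns grow to the right and rows downward; lengths in mm; the calibration is good to about 2 mm. A picture is of the moment at which its call begins: read the wrist's pose just before it.
A pose or a line that the arm cannot do raises MotionError and nothing moves.
- finish_job(): hands the job in; it is judged then, once.
Trained networks look in the newest picture that a camera, given by its name, has taken for a name from the list of things; names that differ only in an ending like _2 or _b are one class to them, and where a whole thing is asked for, a point or a joint stands for the part that bears it (a point fixed in the world has none). Each returns a list of dicts, best first, with "p" (0 to 1); they miss things now and then, are a little off and sometimes report something else, mostly with a low value. They report only what shows in the picture. A call takes as long as a camera call.
- find_in(camera, name): "pixel" ([row, column] in pixels, amid what is visible of it).
Readings, each from a call of its own:
- current_clock(): time.
- current_joint_pos(): joint angles.
- current_joint_vel(): joint speeds.
- current_effort(): joint torques, N m.
- current_position(): TCP position.
- current_tool_rot(): TCP orientation.
- current_contact_force(): force on the tool from outside, world axes, zero at the start.
- current_wrist_torque(): the same for the moment, N m.
- current_finger_gap(): finger opening in mm.
- current_finger_force(): force on a finger pad.
Only numpy, scipy, OpenCV 4.12 (cv2) and the standard library are available. Lean on these libraries where they do the work, as an engineer would, in place of code of your own. Each camera call takes 0.05 s, during which the arm holds its last target. There are 200 camera calls.

## Working session

There is one attempt and no reset: what is moved stays moved. The work goes in short steps, each a Python script; the robot and the scene stay as the last script left them, time stands still between calls to the robot, and variables do not carry over. Pictures are saved under pics/ and viewed, at most 10 in all, crops included, and the job is handed in when it is done.

```bash
mkdir -p pics; ls; cat > h.py <<'E'
import numpy as np, cv2
from scipy.spatial.transform import Rotation as R
from workcell import *
def cam(im):
    if 'rvec' in im:
        Rm=cv2.Rodrigues(np.array(im['rvec'],float))[0]; return Rm.T, -Rm.T@np.array(im['tvec'],float)
    T=np.array(im['T_tool_cam']); Rt=R.from_quat(im['q']).as_matrix()
    return Rt@T[:3,:3], Rt@T[:3,3]+im['p']
def snap(n):
    p,q=np.array(current_position()),current_tool_rot()
    im=get_image(n); im['p']=p; im['q']=q; return im
def cloud(im):
    K=np.array([[im['fx'],0,im['cx']],[0,im['fy'],im['cy']],[0,0,1.]])
    h,w=im['z_map'].shape
    u,v=np.meshgrid(np.arange(w),np.arange(h))
    pts=np.stack([u,v],-1).reshape(-1,1,2).astype(float)
    n=cv2.undistortPoints(pts,K,np.array([im['k1'],0,0,0,0.])).reshape(h,w,2)
    z=im['z_map'].astype(float)
    c=np.dstack([n[...,0]*z,n[...,1]*z,z]); Rm,t=cam(im)
    X=c@Rm.T+t; X[z==0]=np.nan; return X
E
python3 - <<'E'
from h import *
print(tcp_to_grasp, current_clock())
ims={}
for n in ['scene','top']:
    im=snap(n); cv2.imwrite(f'pics/{n}0.png',im['color']); X=cloud(im); np.save(n+'0.npy',X)
    print(n,cam(im)[1])
    for k in ['plate','plate_tab','plate_hole','bed','bed_pin','bed_block','rest','thread_cone','button_jar','clamp_tin']:
        for d in find_in(n,k)[:1]:
            r,c=map(int,d['pixel']); print(k,d['p'],r,c,np.round(np.nanmedian(X[r-2:r+3,c-2:c+3].reshape(-1,3),0)))
E
```

```text
pics
workcell.py
18.700000000000003 0.0
scene [1194.92314662    1.85557103 1092.56166052]
plate 0.95 215 397 [573. 175. 135.]
plate_tab 0.79 215 399 [570. 181. 133.]
plate_hole 0.87 213 394 [573. 166. 145.]
bed 0.96 214 272 [ 570. -156.  115.]
bed_pin 0.73 214 269 [ 575. -163.  122.]
bed_block 0.59 216 267 [ 583. -167.  124.]
rest 0.95 237 380 [593. 139.  49.]
thread_cone 0.64 210 190 [ 531. -400.   60.]
button_jar 0.96 296 333 [782.  14.  76.]
clamp_tin 0.63 219 470 [513. 405.  38.]
top [ 484.57678368  -15.64532565 1081.32359241]
plate 0.73 275 241 [559. 179. 138.]
plate_tab 0.59 277 243 [555. 175. 144.]
plate_hole 0.57 274 241 [562. 181. 137.]
bed 0.65 273 400 [ 564. -157.  158.]
bed_pin 0.68 274 397 [ 565. -154.  116.]
bed_block 0.76 274 398 [ 564. -155.  121.]
rest 0.91 288 264 [538. 149.  12.]
thread_cone 0.83 300 499 [ 513. -387.   69.]
button_jar 0.66 197 321 [748.  12.  74.]
clamp_tin 0.76 302 147 [503. 420.  36.]
```

View pics/scene0.png

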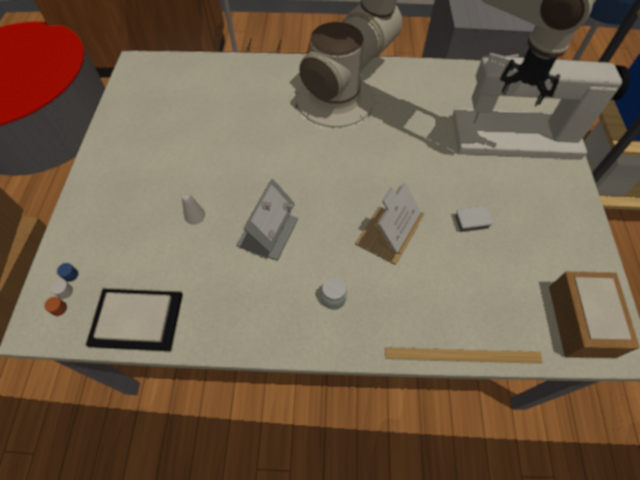

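View pics/top0.png

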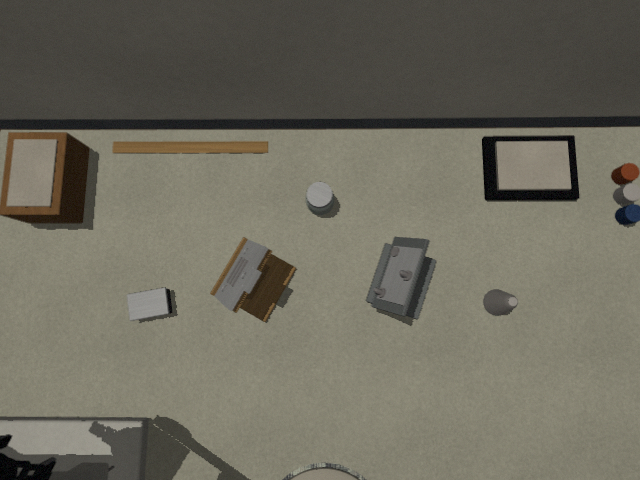

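The scene view shows the plate on the rest at about (215,400) and the stand at (215,270). The top view shows the same two at (275,243) and (275,400), with the pins visible, and the jar standing between and ahead of them. Next I fit planes for rough frames.

```bash
cat >> h.py <<'E'
def fitplane(P,iters=800,tol=2.5,seed=0):
    """RANSAC plane, normal tilted 55 deg from vertical"""
    rng=np.random.default_rng(seed); best=None;bn=0
    for _ in range(iters):
        a,b,c=P[rng.choice(len(P),3,False)]; n=np.cross(b-a,c-a); l=np.linalg.norm(n)
        if l<200: continue
        n=n/l; n*=np.sign(n[2])
        if abs(np.arccos(n[2])-np.radians(55))>0.12: continue
        m=abs((P-a)@n)<tol
        if m.sum()>bn: bn=m.sum();best=m
    for _ in range(3):
        Q=P[best]; c=Q.mean(0); n=np.linalg.svd(Q-c)[2][2]; n*=np.sign(n[2]); best=abs((P-c)@n)<tol
    return c,n,best
def axes(n):
    y=np.cross(n,[0,0,-1.]); y/=np.linalg.norm(y)   # z x x where x is down
    x=np.cross(y,n); return np.column_stack([x,y,n])
E
python3 - <<'E'
from h import *
for nm,ctr in [('plate',[568,175,135]),('bed',[570,-157,120])]:
  for s in ['scene','top']:
    X=np.load(s+'0.npy').reshape(-1,3); X=X[~np.isnan(X).any(1)]
    P=X[(np.linalg.norm(X-ctr,axis=1)<120)&(X[:,2]>35)]
    c,n,m=fitplane(P); A=axes(n); L=(P[m]-c)@A
    print(nm,s,m.sum(),c.round(),n.round(3),'tilt',np.degrees(np.arccos(n[2])).round(1),'az',np.degrees(np.arctan2(n[1],n[0])).round(1))
    print(np.percentile(L,[0,2,50,98,100],axis=0).round().tolist(), 'x axis',A[:,0].round(2))
X=0
im=snap('wrist'); print(np.array(im['T_tool_cam']).round(3).tolist(), im['fx'])
E
```

```text
plate scene 1441 [569. 183. 128.] [0.394 0.714 0.579] tilt 54.6 az 61.1
[[-80.0, -74.0, -2.0], [-73.0, -71.0, -2.0], [-2.0, -2.0, -0.0], [64.0, 75.0, 2.0], [69.0, 81.0, 2.0]] x axis [ 0.28  0.51 -0.82]
plate top 1560 [564. 185. 128.] [0.392 0.713 0.581] tilt 54.5 az 61.2
[[-77.0, -75.0, -2.0], [-74.0, -72.0, -2.0], [-3.0, -0.0, -0.0], [67.0, 71.0, 2.0], [72.0, 75.0, 2.0]] x axis [ 0.28  0.51 -0.81]
bed scene 992 [ 573. -158.  114.] [0.283 0.799 0.531] tilt 57.9 az 70.5
[[-50.0, -81.0, -2.0], [-47.0, -77.0, -2.0], [-3.0, -3.0, 0.0], [53.0, 79.0, 2.0], [55.0, 87.0, 2.0]] x axis [ 0.18  0.5  -0.85]
bed top 1444 [ 557. -155.  119.] [0.233 0.782 0.578] tilt 54.7 az 73.4
[[-45.0, -72.0, -2.0], [-41.0, -68.0, -2.0], [-1.0, 0.0, 0.0], [54.0, 72.0, 2.0], [61.0, 75.0, 2.0]] x axis [ 0.17  0.55 -0.82]
[[-0.0, -0.965, -0.263, 67.844], [1.0, -0.0, -0.001, 0.622], [0.001, -0.263, 0.965, -141.433], [0.0, 0.0, 0.0, 1.0]] 406.25416944321523
```

```bash
cat >> h.py <<'E'
def view_pose(c,n,dist,tilts,rolls=np.radians(np.arange(0,360,30))):
    """tool poses with camera's optical axis through c, at angle `tilt` from vertical towards n"""
    T=np.array([[0,-.965,-.263],[1,0,0],[0,-.263,.965]]);T=np.linalg.qr(T)[0]*np.sign(np.diag(np.linalg.qr(T)[1]))
    tc=np.array([67.8,.6,-141.4]); h=np.array([n[0],n[1],0]);h/=np.linalg.norm(h)
    out=[]
    for t in tilts:
        d=-(np.cos(t)*np.array([0,0,1])+np.sin(t)*h)
        for r in rolls:
            x=np.cross(d,[h[1],-h[0],0]); x/=np.linalg.norm(x); x=R.from_rotvec(d*r).apply(x)
            C=np.column_stack([x,np.cross(d,x),d]); Rt=C@T.T; p=c-d*dist-Rt@tc
            q=R.from_matrix(Rt).as_quat(); s=solve_ik(p.tolist(),q.tolist())
            if s is not None: out.append((t,r,np.abs(np.array(s)-current_joint_pos()).max(),p,q,s))
    return out
E
python3 - <<'E'
from h import *
for nm,c,n in [('plate',[566,184,128],np.array([.393,.713,.58])),('bed',[565,-156,117],np.array([.25,.79,.56]))]:
    o=view_pose(np.array(c),n,300,np.radians([0,20,35,50]))
    for t in np.radians([0,20,35,50]):
        k=[a for a in o if a[0]==t]; 
        if k: b=min(k,key=lambda a:a[2]); print(nm,np.degrees(t).round(),len(k),b[1],b[2],b[3].round(),np.round(b[5],2))
# grasp / hang feasibility
for nm,c,n,sg in [('grasp',[564,184,128],np.array([.393,.713,.58]),1),('hang',[565,-156,117],np.array([.236,.784,.574]),-1)]:
    A=axes(n); c=np.array(c,float)+(14*n if sg<0 else 0)
    for f in (1,-1):
      for al in (-30,-15,0,15,30):       # tilt about plate y... tool z in the x-z plane
        z=A[:,0]*np.cos(np.radians(al))+n*np.sin(np.radians(al)); y=f*np.cross(A[:,1],z)*-1
        y=f*sg*(n*np.cos(np.radians(al))-A[:,0]*np.sin(np.radians(al)))
        M=np.column_stack([np.cross(y,z),y,z])
        p=c-72*A[:,0]+z*tcp_to_grasp
        s=[solve_ik((p+o*n).tolist(),R.from_matrix(M).as_quat().tolist()) for o in (0,60)]
        print(nm,f,al,[None if q is None else np.round(q,2).tolist() for q in s])
E
```

```text
plate 0.0 10 3.141592653589793 0.9371089857393362 [590. 170. 274.] [ 0.08  0.36  1.11  0.15  1.89 -0.96]
plate 20.0 10 3.141592653589793 0.768039133576353 [615. 214. 265.] [ 0.25  0.62  0.79 -0.07  2.16 -0.8 ]
plate 35.0 10 4.1887902047863905 0.6922004756121543 [608. 233. 262.] [ 0.32  0.58  0.85 -0.17  2.07  0.29]
plate 50.0 9 4.1887902047863905 0.8466742482917682 [624. 261. 241.] [ 0.41  0.82  0.59 -0.36  2.3   0.28]
bed 0.0 11 3.6651914291880923 1.485575111450641 [ 584. -177.  263.] [-0.47  0.38  1.11  0.1   1.9  -1.19]
bed 20.0 10 3.6651914291880923 1.2521935522657852 [ 599. -129.  259.] [-0.24  0.4   1.1  -0.2   1.89 -0.98]
bed 35.0 11 5.235987755982989 1.0894147459423755 [570. -91. 250.] [-0.07  0.14  1.47 -0.4   1.5   0.74]
bed 50.0 11 4.71238898038469 0.9661040901123275 [593. -67. 232.] [ 0.05  0.34  1.31 -0.57  1.7   0.34]
grasp 1 -30 [[0.08, 0.12, 1.61, 0.08, 1.37, -1.0], [0.16, 0.17, 1.48, 0.08, 1.44, -0.92]]
grasp 1 -15 [[-0.05, 0.03, 1.74, 0.34, 1.23, -1.2], [0.04, 0.07, 1.63, 0.32, 1.27, -1.1]]
grasp 1 0 [[-0.18, -0.02, 1.87, 0.64, 1.16, -1.47], [-0.09, 0.01, 1.77, 0.61
[... 838 characters left out ...]
3, 0.3, 1.5, 0.55, 1.62, 1.08], [-0.66, 0.25, 1.49, 0.57, 1.63, 1.17]]
hang 1 15 [[-0.82, 0.39, 1.5, 0.74, 1.73, 0.99], [-0.75, 0.32, 1.52, 0.77, 1.73, 1.07]]
hang 1 30 [[-0.87, 0.49, 1.51, 0.91, 1.85, 0.92], [-0.81, 0.41, 1.54, 0.96, 1.83, 0.99]]
hang -1 -30 [[-0.5, 0.21, 1.51, 0.09, 1.45, -1.79], [-0.41, 0.19, 1.46, 0.09, 1.5, -1.7]]
hang -1 -15 [[-0.62, 0.24, 1.5, 0.33, 1.52, -1.94], [-0.54, 0.2, 1.48, 0.34, 1.55, -1.84]]
hang -1 0 [[-0.73, 0.3, 1.5, 0.55, 1.62, -2.06], [-0.66, 0.25, 1.49, 0.57, 1.63, -1.97]]
hang -1 15 [[-0.82, 0.39, 1.5, 0.74, 1.73, -2.16], [-0.75, 0.32, 1.52, 0.77, 1.73, -2.07]]
hang -1 30 [[-0.87, 0.49, 1.51, 0.91, 1.85, -2.22], [-0.81, 0.41, 1.54, 0.96, 1.83, -2.15]]
```

```bash
python3 - <<'E'
from h import *
import pickle
for nm,c,n in [('plate',[562,180,135],np.array([.393,.713,.58])),('bed',[565,-156,117],np.array([.25,.79,.56]))]:
    o=view_pose(np.array(c),n,300,np.radians([48])); b=min(o,key=lambda a:a[2])
    if nm=='bed':
        p=np.array(current_position()); line_to((p+[20,20,110]).tolist(),speed=250)
        reach((b[3]+[0,0,100]).tolist(),b[4].tolist())
    reach(b[3].tolist(),b[4].tolist()); wait(0.2)
    im=snap('wrist'); pickle.dump(im,open(f'w_{nm}.pkl','wb')); cv2.imwrite(f'pics/w_{nm}.png',im['color'])
    X=cloud(im)
    for k in ['plate','plate_tab','plate_hole','bed','bed_pin','bed_block']:
        for d in find_in('wrist',k)[:2]:
            r,cc=map(int,d['pixel']); print(nm,k,d['p'],r,cc,np.round(np.nanmedian(X[r-2:r+3,cc-2:cc+3].reshape(-1,3),0)))
    P=X.reshape(-1,3); P=P[~np.isnan(P).any(1)]; P=P[np.linalg.norm(P-c,axis=1)<110]
    cc,n2,m=fitplane(P,tol=1.5); print(m.sum(),cc.round(1),n2.round(4),np.degrees(np.arccos(n2[2])).round(2),np.degrees(np.arctan2(n2[1],n2[0])).round(2))
print(current_clock())
E
```

```text
bash:   512 Killed                     python3 - <<'E'
from h import *
import pickle
for nm,c,n in [('plate',[562,180,135],np.array([.393,.713,.58])),('bed',[565,-156,117],np.array([.25,.79,.56]))]:
    o=view_pose(np.array(c),n,300,np.radians([48])); b=min(o,key=lambda a:a[2])
    if nm=='bed':
        p=np.array(current_position()); line_to((p+[20,20,110]).tolist(),speed=250)
        reach((b[3]+[0,0,100]).tolist(),b[4].tolist())
    reach(b[3].tolist(),b[4].tolist()); wait(0.2)
    im=snap('wrist'); pickle.dump(im,open(f'w_{nm}.pkl','wb')); cv2.imwrite(f'pics/w_{nm}.png',im['color'])
    X=cloud(im)
    for k in ['plate','plate_tab','plate_hole','bed','bed_pin','bed_block']:
        for d in find_in('wrist',k)[:2]:
            r,cc=map(int,d['pixel']); print(nm,k,d['p'],r,cc,np.round(np.nanmedian(X[r-2:r+3,cc-2:cc+3].reshape(-1,3),0)))
    P=X.reshape(-1,3); P=P[~np.isnan(P).any(1)]; P=P[np.linalg.norm(P-c,axis=1)<110]
    cc,n2,m=fitplane(P,tol=1.5); print(m.sum(),cc.round(1),n2.round(4),np.degrees(np.arccos(n2[2])).round(2),np.degrees(np.arctan2(n2[1],n2[0])).round(2))
print(current_clock())
E
```

The SVD ran out of memory because it built full matrices, so I'll fix that and carry on from the current state.

```bash
sed -i 's/np.linalg.svd(Q-c)\[2\]/np.linalg.svd(Q-c,full_matrices=False)[2]/' h.py; ls *.pkl pics; python3 - <<'E'
from h import *
import pickle
print(current_clock(),current_position())
im=pickle.load(open('w_plate.pkl','rb')) 
for nm,c,n in [('plate',[562,180,135],0),('bed',[565,-156,117],np.array([.25,.79,.56]))]:
    if nm=='bed':
        o=view_pose(np.array(c),n,300,np.radians([48])); b=min(o,key=lambda a:a[2])
        p=np.array(current_position()); line_to((p+[20,20,110]).tolist(),speed=250)
        reach((b[3]+[0,0,100]).tolist(),b[4].tolist())
        reach(b[3].tolist(),b[4].tolist()); wait(0.2)
        im=snap('wrist'); pickle.dump(im,open(f'w_{nm}.pkl','wb')); cv2.imwrite(f'pics/w_{nm}.png',im['color'])
    X=cloud(im)
    for k in ['plate','plate_tab','plate_hole','bed','bed_pin','bed_block']:
        for d in find_in('wrist',k)[:2]:
            r,cc=map(int,d['pixel']); print(nm,k,d['p'],r,cc,np.round(np.nanmedian(X[r-2:r+3,cc-2:cc+3].reshape(-1,3),0)))
    P=X.reshape(-1,3); P=P[~np.isnan(P).any(1)]; P=P[np.linalg.norm(P-c,axis=1)<110]
    cc,n2,m=fitplane(P[::5],tol=1.5); print(m.sum(),cc.round(1),n2.round(4),np.degrees(np.arccos(n2[2])).round(2),np.degrees(np.arctan2(n2[1],n2[0])).round(2))
print(current_clock())
E
```

```text
w_plate.pkl

pics:
scene0.png
top0.png
w_plate.png
3.4167 [618.18995443 253.77953261 250.91727082]
plate plate 0.86 223 331 [564. 188. 128.]
plate plate_tab 0.94 221 331 [564. 188. 127.]
plate plate_tab 0.57 128 383 [571. 205.  11.]
plate plate_hole 0.58 219 329 [562. 189. 127.]
plate bed 0.82 399 360 [ 555. -140.  100.]
plate bed_pin 0.86 397 359 [ 553. -139.   98.]
plate bed_block 0.82 397 359 [ 553. -139.   98.]
5616 [565.  184.9 126.2] [0.3956 0.716  0.5752] 54.88 61.08Traceback (most recent call last):
  File "<stdin>", line 8, in <module>
host.MotionError: the arm cannot follow that straight line within its joint ranges
```

View pics/w_plate.png

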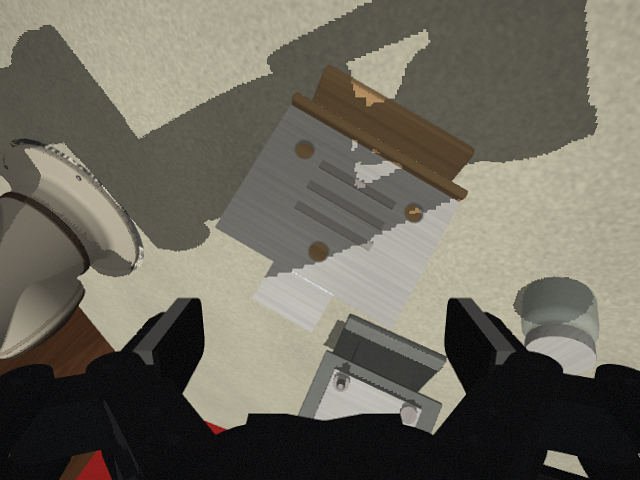

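The wrist view shows the plate with its tab at about (295,297) and its holes at about (251,318), (149,305) and (213,414). Part of the stand shows below it, with pins at (382,342) and (411,410). I go to the bed view by a joint move.

```bash
python3 - <<'E'
from h import *
import pickle
c,n=np.array([565,-156,117.]),np.array([.25,.79,.56])
p=np.array(current_position()); 
try: line_to((p+[0,0,50]).tolist(),speed=250)
except MotionError as e: print(e)
o=view_pose(c,n,270,np.radians([48])); b=min(o,key=lambda a:a[2])
reach((b[3]+[0,0,80]).tolist(),b[4].tolist())
reach(b[3].tolist(),b[4].tolist()); wait(0.2)
im=snap('wrist'); pickle.dump(im,open('w_bed.pkl','wb')); cv2.imwrite('pics/w_bed.png',im['color'])
X=cloud(im)
for k in ['bed','bed_pin','bed_block']:
    for d in find_in('wrist',k)[:2]:
        r,cc=map(int,d['pixel']); print(k,d['p'],r,cc,X[r,cc].round())
P=X.reshape(-1,3); P=P[~np.isnan(P).any(1)]; P=P[np.linalg.norm(P-c,axis=1)<110]
cc,n2,m=fitplane(P[::5],tol=1.5); print(m.sum(),cc.round(1),n2.round(4),np.degrees(np.arccos(n2[2])).round(2),np.degrees(np.arctan2(n2[1],n2[0])).round(2))
d=(P-cc)@n2; print(np.histogram(d,np.arange(-20,32,1))[0].tolist())
print(current_clock(),current_position())
# plate
im=pickle.load(open('w_plate.pkl','rb')); X=cloud(im); cp,npl=np.array([565,184.9,126.2]),np.array([.3956,.716,.5752])
A=axes(npl); L=(X-cp)@A
mask=(abs(L[...,2])<2.5)&(np.linalg.norm(L,axis=2)<130)
mask=cv2.morphologyEx(mask.astype(np.uint8),cv2.MORPH_OPEN,np.ones((3,3)))
nl,lab,st,_=cv2.connectedComponentsWithStats(mask); i=1+np.argmax(st[1:,4]); m=lab==i
Q=L[m][:,:2]; 
for yy in range(-70,71,20):
    s=Q[abs(Q[:,1]-yy)<2]; print('y',yy,'x range',s[:,0].min().round(1),s[:,0].max().round(1))
for xx in range(-80,61,10):
    s=Q[abs(Q[:,0]-xx)<2]; 
    if len(s): print('x',xx,'y range',s[:,1].min().round(1),s[:,1].max().round(1))
E
```

```text
bed 0.56 228 329 [ 566. -153.  113.]
bed_pin 0.76 229 331 [ 567. -155.  112.]
bed_block 0.8 228 330 [ 567. -153.  114.]
4056 [ 565.1 -157.9  118.7] [0.2684 0.7745 0.5728] 55.06 70.89
[0, 0, 0, 0, 0, 0, 0, 0, 0, 0, 0, 6, 93, 1133, 5757, 5655, 919, 49, 1486, 9045, 8840, 1392, 58, 158, 804, 833, 123, 5, 7, 8, 6, 9, 7, 7, 6, 6, 9, 9, 14, 41, 75, 75, 88, 71, 108, 78, 12, 0, 0, 0, 0]
6.1917 [599.10800871 -93.92449699 213.64668047]
y -70 x range -45.4 64.7
y -50 x range -46.1 64.4
y -30 x range -46.1 64.4
y -10 x range -77.1 64.3
y 10 x range -76.8 64.4
y 30 x range -46.1 64.3
y 50 x range -45.8 64.4
y 70 x range -45.7 64.9
x -70 y range -24.6 24.6
x -60 y range -24.8 25.3
x -50 y range -24.6 25.2
x -40 y range -74.8 74.8
x -30 y range -75.2 75.0
x -20 y range -75.1 74.8
x -10 y range -74.9 74.7
x 0 y range -74.8 74.9
x 10 y range -74.6 74.9
x 20 y range -74.9 74.8
x 30 y range -74.7 74.7
x 40 y range -74.9 74.8
x 50 y range -74.9 75.0
x 60 y range -74.7 74.7
```

```bash
python3 - <<'E'
from h import *
import pickle
im=pickle.load(open('w_bed.pkl','rb')); X=cloud(im); c,n=np.array([565.1,-157.9,118.7]),np.array([.2684,.7745,.5728])
# refine plane: only block-front points
P=X.reshape(-1,3); P=P[~np.isnan(P).any(1)]; P=P[np.linalg.norm(P-c,axis=1)<110]
for _ in range(4):
    Q=P[abs((P-c)@n)<1.5]; c=Q.mean(0); n=np.linalg.svd(Q-c,full_matrices=False)[2][2]; n*=np.sign(n[2])
A=axes(n); L=(P-c)@A; print(c.round(2),n.round(4),np.degrees(np.arccos(n[2])))
bl=L[abs(L[:,2])<1.5]; bd=L[abs(L[:,2]+5)<1.5]
def ext(Q,nm,xs,ys):
    for v in xs: s=Q[abs(Q[:,0]-v)<2]; print(nm,'x',v,'y',s[:,1].min().round(1),s[:,1].max().round(1))
    for v in ys: s=Q[abs(Q[:,1]-v)<2]; print(nm,'y',v,'x',s[:,0].min().round(1),s[:,0].max().round(1))
ext(bl,'block',(-35,-15,0,15,35),(-50,-25,25,50)); ext(bd,'bed',(-30,-15,0,15,30),(-60,-30,0,30,60))
for lo,hi,nm in [(4,6,'seat'),(18,27,'pin')]:
    Q=L[(L[:,2]>lo)&(L[:,2]<hi)&(abs(L[:,0])<60)]
    lab=-np.ones(len(Q),int); k=0; cs=[]
    for q in Q:
        if not any(np.linalg.norm(q[:2]-z)<14 for z in cs): cs.append(q[:2])
    for z in cs:
        s=Q[np.linalg.norm(Q[:,:2]-z,axis=1)<20]
        if len(s)>15:
            print(nm,len(s),s.mean(0).round(1),s.min(0).round(1),s.max(0).round(1), 'circ',np.round(cv2.minEnclosingCircle(s[:,:2].astype(np.float32))[0],1), np.round(cv2.minEnclosingCircle(s[:,:2].astype(np.float32))[1],1))
E
```

```text
[ 565.05 -157.85  118.65] [0.2687 0.7743 0.5729] 55.045545996632086
block x -35 y -62.3 61.8
block x -15 y -62.9 61.9
block x 0 y -62.9 61.7
block x 15 y -62.5 61.8
block x 35 y -63.0 62.0
block y -50 x -41.1 44.8
block y -25 x -41.1 45.1
block y 25 x -41.0 44.8
block y 50 x -40.8 44.9
bed x -30 y -86.5 82.7
bed x -15 y -86.3 82.5
bed x 0 y -86.3 82.6
bed x 15 y -86.1 82.3
bed x 30 y -86.5 82.8
bed y -60 x -43.3 61.3
bed y -30 x -43.8 61.6
bed y 0 x -43.8 61.2
bed y 30 x -43.5 61.5
bed y 60 x -43.8 61.8
seat 352 [30.9 46.9  5. ] [21.5 36.9  4. ] [42.9 58.4  6. ] circ [32.1 48. ] 11.1
seat 394 [30.2 46.2  5. ] [20.8 36.9  4. ] [42.9 58.4  6. ] circ [32.  47.8] 11.2
seat 395 [29.9 46.5  5. ] [20.8 36.9  4. ] [42.9 58.4  6. ] circ [32.  47.8] 11.2
seat 398 [29.9 46.3  5. ] [20.8 36.9  4. ] [42.9 58.4  6. ] circ [31.9 47.6] 11.1
seat 665 [ 32.3 -47.7   5. ] [ 21.2 -59.    4. ] [ 42.9 -37.    6. ] circ [ 32. -48.] 11.1
seat 657 [ 32.4 -48.6   5. ] [ 21.2 -59.    4. ] [ 42.9 -37.5   6. ] circ [ 32.  -48.3] 11.0
seat 662 [ 31.5 -47.5   5. ] [ 20.9 -58.1   4. ] [ 42.8 -37.    6. ] circ [ 31.9 -48. ] 11.0
seat 709 [ 31.8 -48.1   5. ] [ 20.9 -59.    4. ] [ 42.9 -37.    6. ] circ [ 32.  -48.1] 11.1
seat 484 [-29.5   0.7   5. ] [-40.8 -11.    4. ] [-19.2  10.9   6. ] circ [-29.9  -0. ] 11.0
seat 491 [-29.7  -0.2   5. ] [-41. -11.   4.] [-19.2  10.9   6. ] circ [-30.1  -0.1] 11.0
seat 478 [-30.6   0.9   5. ] [-41.  -10.6   4. ] [-19.2  10.9   6. ] circ [-30.1  -0.1] 11.0
seat 521 [-30.1   0.2   5. ] [-41. -11.   4.] [-19.2  10.9   6. ] circ [-30.1  -0.1] 11.0
pin 270 [31.1 47.2 22.7] [25.9 42.2 18.2] [38.2 53.2 26.6] circ [32.  47.6] 6.2
pin 292 [-30.1  -0.1  22.9] [-35.9  -5.8  18.5] [-24.2   5.7  27. ] circ [-30.   -0.2] 5.9
```

View pics/w_bed.png

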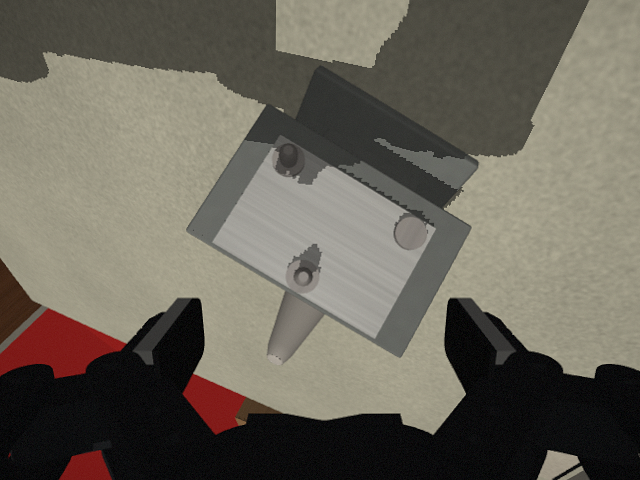

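The bed view shows the pins at (157,289) and (275,303), with the bare seat at (232,410). The block sits about +2 mm from the bed's centre. A second look with the tool turned about half a turn will show the camera's calibration bias.

```bash
cat >> h.py <<'E'
def block(im):
    """origin (bed z=0 at block centre) and axes of block; bed centre y offset"""
    X=cloud(im).reshape(-1,3); P=X[~np.isnan(X).any(1)]; c=np.array([565,-158,118.6]); n=np.array([.2687,.7743,.5729])
    P=P[np.linalg.norm(P-c,axis=1)<110]
    for _ in range(4):
        Q=P[abs((P-c)@n)<1.5]; c=Q.mean(0); n=np.linalg.svd(Q-c,full_matrices=False)[2][2]; n*=np.sign(n[2])
    A=axes(n); L=(P-c)@A; S=L[abs(L[:,2]-5)<1]; o=np.array([2.,0]); ang=0
    B=np.array([[-32,0],[30,48],[30,-48.]])
    for _ in range(5):
        C=np.array([cv2.minEnclosingCircle(S[np.linalg.norm(S[:,:2]-(o+b),axis=1)<13.5][:,:2].astype(np.float32))[0] for b in B])
        o=(C-B).mean(0)
    d=np.arctan2(*(C[1]-C[2])) ; bd=L[abs(L[:,2]+5)<1.5]; bd=bd[abs(bd[:,0])<30]
    return c+A@[o[0],o[1],-5], A, C-o-B, np.percentile(bd[:,1],[.2,99.8]).mean()-o[1]
E
python3 - <<'E'
from h import *
import pickle
im=pickle.load(open('w_bed.pkl','rb')); r1=block(im); print(r1[0].round(2),r1[1][:,2].round(4),r1[2].round(2),r1[3])
x0=R.from_quat(im['q']).as_matrix()[:,0]
o=view_pose(np.array([565,-156,117.]),r1[1][:,2],270,np.radians([48]))
print(sorted([(round((R.from_quat(a[4]).as_matrix()[:,0]@x0),2),round(a[2],2)) for a in o])[:5])
b=min(o,key=lambda a:R.from_quat(a[4]).as_matrix()[:,0]@x0)
print(b[3].round(),np.round(b[5],2))
reach((b[3]).tolist(),b[4].tolist()); wait(.2)
im=snap('wrist'); pickle.dump(im,open('w_bed2.pkl','wb')); r2=block(im)
print(r2[0].round(2),r2[1][:,2].round(4),r2[2].round(2),r2[3])
print('diff in bed frame',(r1[1].T@(r2[0]-r1[0])).round(2),current_clock())
E
```

```text
[ 564.19 -160.7   114.17] [0.2687 0.7743 0.5729] [[-0.04  0.01]
 [ 0.02 -0.05]
 [ 0.02  0.04]] -1.7627019598264841
[(np.float64(-0.75), np.float64(2.93)), (np.float64(-0.73), np.float64(2.37)), (np.float64(-0.42), np.float64(2.35)), (np.float64(-0.38), np.float64(1.92)), (np.float64(0.05), np.float64(1.73))]
[574. -58. 184.] [ 0.22  0.39  1.55 -0.93  1.59  2.72]
[ 564.27 -160.42  113.9 ] [0.2683 0.7742 0.5732] [[ 0.16 -0.15]
 [ 0.14  0.05]
 [-0.3   0.11]] -1.8616679766672395
diff in bed frame [0.39 0.02 0.07] 9.025
```

The camera bias is negligible, under 0.4 mm. Now the grasp.

```bash
cat >> h.py <<'E'
NP=np.array([.3956,.716,.5752]); AP=axes(NP/np.linalg.norm(NP)); OP=np.array([565,184.9,126.2])+AP@[9.15,0,-4]
OB=np.array([564.23,-160.56,114.04]); AB=axes(np.array([.2685,.77425,.57305]))
QG=R.from_matrix(np.column_stack([np.cross(AP[:,2],AP[:,0]),AP[:,2],AP[:,0]])).as_quat().tolist()
QH=R.from_matrix(np.column_stack([np.cross(-AB[:,2],AB[:,0]),-AB[:,2],AB[:,0]])).as_quat().tolist()
def G(dx=0,dy=0,dz=0,up=0): return (OP+AP@[-72+tcp_to_grasp+dx,dy,dz]+[0,0,up]).tolist()
def H(dx=0,dy=0,dz=0,up=0): return (OB+AB@[-72+tcp_to_grasp+dx,dy,14+dz]+[0,0,up]).tolist()
E
python3 - <<'E'
from h import *
print(OP,G(),H())
p=np.array(current_position()); reach((p+[0,0,110]).tolist(),current_tool_rot())
reach(G(-110),QG); command_gripper(48,100)
f0=np.array(current_contact_force())
line_to(G(),QG,speed=100); print('dF',np.array(current_contact_force())-f0)
command_gripper(0,100); print(current_finger_gap(),current_finger_force(),np.array(current_contact_force())-f0,current_position(),current_clock())
im=snap('scene'); cv2.imwrite('pics/s1.png',im['color'][130:310,200:460].repeat(3,0).repeat(3,1))
E
```

```text
[565.96285864 186.64268651 116.41437549] [551.1364273040699, 159.80819501949972, 160.01457045306364] [557.9815570861994, -178.5780891099074, 165.7412390292318]
dF [0.68755286 0.38224095 0.12541874]
6.534008242569782 98.61234426498413 [-3.11840138 -2.48629154  5.82611326] [551.29934986 159.71229326 160.57088574] 15.1917
```

View pics/s1.png

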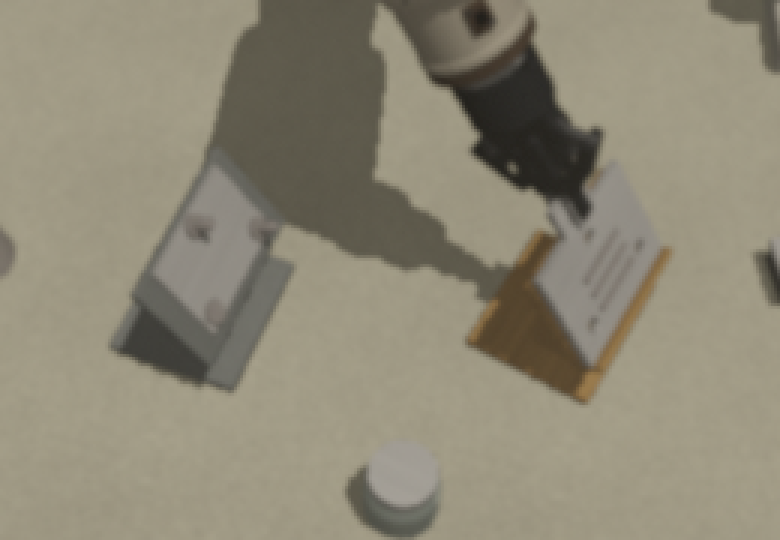

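The plate's tab is between the fingers in the crop at about (200,570), and the plate is still on its rest. Next: lift, turn over and move to a pose in front of the stand.

```bash
python3 - <<'E'
from h import *
line_to(G(-40,0,10),QG,speed=80)
line_to(G(-40,0,10,150),QG,speed=200)
print(current_finger_gap(),current_contact_force(),current_clock())
reach(H(0,0,70,150),QH); print(current_clock())
line_to(H(0,0,60),QH,speed=150)
wait(.3)
print(current_position(),H(0,0,60),current_finger_gap(),current_contact_force(),current_clock())
for s in ['scene','top']:
    im=snap(s); X=cloud(im).reshape(-1,3); X=X[~np.isnan(X).any(1)]
    L=(X-OB)@AB; m=(abs(L[:,0])<54)&(abs(L[:,1])<80)&(abs(L[:,2]-78)<15); P=X[m]
    c,n,k=fitplane(P,tol=1.5); print(s,k.sum(),'normal in bed',(AB.T@n).round(3),'d',((c-OB)@AB).round(1))
    Q=L[(abs(L[:,2]-78)<6)&(abs(L[:,0])<120)&(abs(L[:,1])<120)]
    for v in (-30,0,30): q=Q[abs(Q[:,0]-v)<3]; print(' x',v,np.percentile(q[:,1],[1,99]).round(1))
    for v in (-50,50): q=Q[abs(Q[:,1]-v)<3]; print(' y',v,np.percentile(q[:,0],[1,99]).round(1))
    if s=='scene': cv2.imwrite('pics/s2.png',im['color'][130:310,200:460].repeat(3,0).repeat(3,1))
E
```

```text
6.605994403304582 [-0.11298843 -0.54616867 -3.19670256] 16.8083
19.15
[ 574.16725738 -132.14389037  200.44247107] [574.0915570861994, -132.1230891099074, 200.1242390292318] 6.764789990926503 [ 0.78942248  0.30011771 -3.21444838] 20.6417
scene 1143 normal in bed [ 0.002 -0.001  1.   ] d [-2.7 -3.  78.5]
 x -30 [-74.6  73.5]
 x 0 [-75.   74.1]
 x 30 [-74.5  73.7]
 y -50 [-56.5  50.5]
 y 50 [-56.9  51.2]
top 1824 normal in bed [0.002 0.001 1.   ] d [-3.1  3.8 79. ]
 x -30 [-69.7  75.7]
 x 0 [-69.9  73.5]
 x 30 [-71.7  76.9]
 y -50 [-55.5  52.3]
 y 50 [-55.7  54.7]
```

View pics/s2.png

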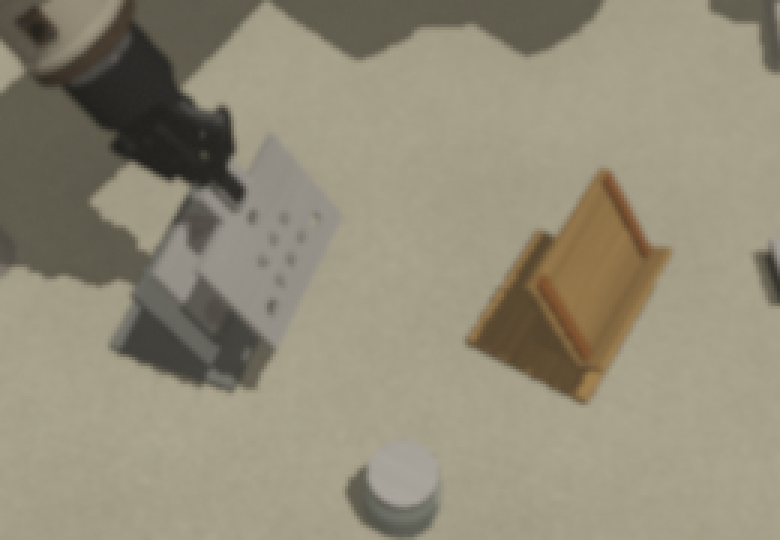

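The plate is turned over in front of the stand, studs out, and parallel to the bed within 0.003 rad. I insert in small steps with a force guard.

```bash
python3 - <<'E'
from h import *
line_to(H(0,0,24),QH,speed=80); wait(.2)
f0=np.array(current_contact_force())
for dz in [21,19,17,15,13,11,9,7,5,3,2,1,0.5]:
    line_to(H(0,0,dz),QH,speed=30)
    f=AB.T@(np.array(current_contact_force())-f0); p=(AB.T@(np.array(current_position())-OB)).round(2)-[-72+tcp_to_grasp,0,14]
    print(dz,'F',f.round(1),'M',np.round(AB.T@np.array(current_wrist_torque()),2),'pos',p.round(2),current_finger_gap().__round__(2))
    if np.linalg.norm(f)>14: break
print(current_clock())
E
```

```text
21 F [-0.7  0.2  0.4] M [-0.    0.64 -0.01] pos [ 0.04  0.03 20.94] 6.77
19 F [-0.1  0.6  1.4] M [0.01 0.68 0.01] pos [ 0.03  0.02 18.89] 6.52
17 F [-0.8 -0.3  0.7] M [ 0.01  0.62 -0.1 ] pos [-0.05 -0.05 16.91] 6.36
15 F [-0.8 -3.   5.4] M [ 0.07 -0.43 -0.66] pos [-0.15 -0.26 15.34] 6.68
13 F [-2.1 -7.6 -1.6] M [ 0.02  1.09 -1.55] pos [-0.36 -0.74 12.37] 6.42
11 F [-2.6 -7.6  2.7] M [ 0.04  0.34 -1.51] pos [-0.44 -0.79 10.86] 6.8
9 F [-2.2 -7.5  3.1] M [-0.03  0.04 -1.56] pos [-0.47 -0.82  9.05] 6.09
7 F [-3.3 -7.5  4.5] M [-0.01 -0.1  -1.56] pos [-0.49 -0.83  7.14] 7.14
5 F [-2.4 -8.3  4.9] M [-0.03 -0.08 -1.55] pos [-0.48 -0.84  5.14] 6.69
3 F [-3.2 -7.4  4. ] M [-0.11 -0.05 -1.6 ] pos [-0.49 -0.85  3.14] 6.65
2 F [-3.5 -7.1  5.1] M [-0.02 -0.24 -1.55] pos [-0.48 -0.84  2.25] 6.66
1 F [-2.9 -7.2  6.3] M [-0.04 -0.28 -1.55] pos [-0.49 -0.85  1.29] 6.69
0.5 F [-2.7 -6.9  5.7] M [-0.02 -0.38 -1.55] pos [-0.51 -0.85  0.85] 6.63
24.7917
```

On both pins. I relieve the side force, then press home.

```bash
python3 - <<'E'
from h import *
f0=None
for dx,dy,dz in [(-.4,-1.3,.5),(-.4,-1.6,.5),(-.4,-1.6,-.5),(-.4,-1.6,-1.5),(-.4,-1.6,-2.5)]:
    line_to(H(dx,dy,dz),QH,speed=20); wait(.1)
    f=AB.T@np.array(current_contact_force()); p=(AB.T@(np.array(current_position())-OB)).round(2)-[-72+tcp_to_grasp,0,14]
    print(dz,'F',f.round(1),'M',np.round(AB.T@np.array(current_wrist_torque()),2),'pos',p.round(2))
    if f[2]>18: break
for s in ['scene','top']:
    X=cloud(snap(s)).reshape(-1,3); X=X[~np.isnan(X).any(1)]
    L=(X-OB)@AB; P=X[(abs(L[:,0])<52)&(abs(L[:,1])<72)&(abs(L[:,2]-18)<15)]
    c,n,k=fitplane(P,tol=1.5); print(s,k.sum(),'normal in bed',(AB.T@n).round(3),'d',((c-OB)@AB).round(1))
print(current_clock())
E
```

```text
0.5 F [ 2.  -2.6 -1.3] M [-0.    0.53 -0.3 ] pos [-0.35 -1.23  0.31]
0.5 F [ 2.   0.3 -1.7] M [-0.02  0.67  0.01] pos [-0.27 -1.45  0.38]
-0.5 F [2.9 1.1 4.3] M [-0.01 -0.56  0.11] pos [-0.33 -1.51  0.  ]
-1.5 F [ 2.   1.  10.9] M [ 0.04 -1.68  0.21] pos [-0.37 -1.53 -0.23]
-2.5 F [ 3.   1.8 17.7] M [ 0.02 -2.92  0.38] pos [-0.42 -1.55 -0.43]
scene 959 normal in bed [-0.02   0.007  1.   ] d [-1.4 -3.9 19. ]
top 1630 normal in bed [-0.011  0.002  1.   ] d [-2.4  0.6 19.4]
26.6417
```

The force rises steadily from z≈0, so the plate is on its seats. I ease off, release, back away along the slope and check.

```bash
python3 - <<'E'
from h import *
line_to(H(-.4,-1.6,-.3),QH,speed=20)
command_gripper(45); wait(.2)
line_to(H(-130,-1.6,0),QH,speed=120); wait(.3)
c0,n0=OB,AB[:,2]
for s in ['scene','top']:
    im=snap(s); X=cloud(im).reshape(-1,3); X=X[~np.isnan(X).any(1)]
    L=(X-OB)@AB; P=X[(abs(L[:,0])<52)&(abs(L[:,1])<72)&(abs(L[:,2]-18)<15)]
    c,n,k=fitplane(P,tol=1.5); print(s,k.sum(),'normal in bed',(AB.T@n).round(3),'d',((c-OB)@AB).round(1))
# closer look by wrist
o=view_pose(np.array([560,-160,130.]),n0,300,np.radians([40])); b=min(o,key=lambda a:a[2])
reach((b[3]+[0,0,80]).tolist(),b[4].tolist()); reach(b[3].tolist(),b[4].tolist()); wait(.2)
im=snap('wrist'); cv2.imwrite('pics/w3.png',im['color']); X=cloud(im).reshape(-1,3); X=X[~np.isnan(X).any(1)]
L=(X-OB)@AB; m=(abs(L[:,0])<52)&(abs(L[:,1])<72)&(abs(L[:,2]-18)<15)
c,n,k=fitplane(X[m][::3],tol=1.); print('wrist normal',(AB.T@n).round(4),'plane at x=0',((c-OB)@n).round(2))
Q=L[(abs(L[:,2]-18)<2)&(abs(L[:,0])<120)&(abs(L[:,1])<100)]
for v in (-35,0,35): q=Q[abs(Q[:,0]-v)<2]; print(' x',v,q[:,1].min().round(1),q[:,1].max().round(1))
for v in (-60,-40,0,40,60): q=Q[abs(Q[:,1]-v)<2]; print(' y',v,q[:,0].min().round(1),q[:,0].max().round(1))
print(current_clock())
E
```

```text
scene 944 normal in bed [-0.002 -0.003  1.   ] d [-2.4 -3.6 18.9]
top 1657 normal in bed [0.    0.001 1.   ] d [-4.   0.7 19.2]
wrist normal [0.e+00 1.e-04 1.e+00] plane at x=0 17.94
 x -35 -74.5 75.6
 x 0 -74.2 75.3
 x 35 -73.7 75.1
 y -60 -54.1 56.2
 y -40 -53.6 56.1
 y 0 -85.2 56.0
 y 40 -54.0 56.6
 y 60 -53.8 55.9
31.0417
```

View pics/w3.png

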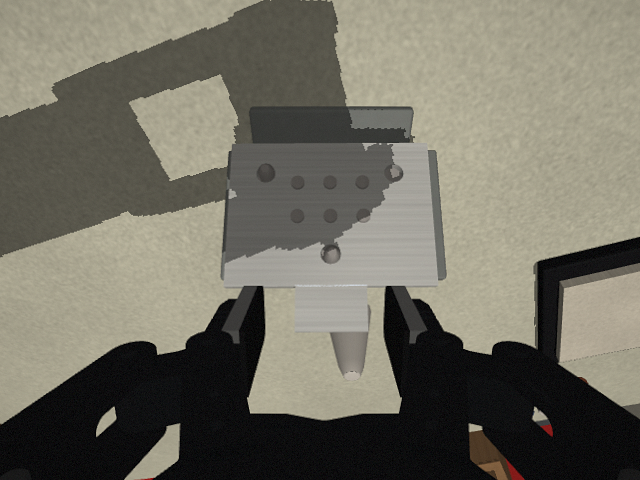

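The plate hangs flat, studs out, with pins in the upper hole (254,331) and the left lower hole (173,265). Its face is at 17.9 mm, its centre at x ≈ +1.1 mm, and the fingers are clear. Handing in.

```bash
python3 -c "
from workcell import *
print(current_contact_force()); print(finish_job())"
```

```text
[-0.43980798 -0.97765799 -0.65524044]
the job is handed in; nothing more can be done
None
```

The plate is turned over and hangs on both pins, tab up and studded face outwards, flat on its seats (face measured 17.9 mm in front of the bed), and I let go and handed the job in at about 31 s of the 64 s; the interface gave no verdict.

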